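# Pack out a denture flask in its spring clamp

### The arm

A 6-joint arm with a two-finger parallel gripper is mounted at the origin on the work surface. World frame = base frame: x ahead of the robot, y to its left, z up, the work surface at z = 0. Lengths are in mm, angles in rad, forces in N, time in s.
With the tool pointing down it reaches from about 200 to 875 mm from the base axis. Payload 3.4 kg.
Tool frame: the origin (TCP) lies on the centre line of the jaws, within the pads' length; the fingertips stand 22 mm ahead of it and the grasp point (between the pads) lies 3 mm ahead of it; z points along the fingers, y is the line along which they close (so a half turn about z gives the same grasp; the last joint's range is limited). The gripper opens to 94 mm and grips with 3 to 60 N. Pads are 16 mm wide; open, the fingers measure 119 mm over their backs; the gripper's body (75 mm by 177 mm) begins 78 mm behind the grasp point.
Start: joints at [-1.287, 0.276, 1.505, -0, 1.361, -0.121], TCP at [226.458, -528.564, 227.493] pointing down, gripper open.
Joint ranges: [-2.89, 2.89], [-0.75, 2.08], [0.22, 2.7], [-1.18, 4.32], [0.11, 2.71], [-2.7, 2.7]. Speed limits (rad/s): [2.57, 2.57, 3.14, 3.14, 3.14, 3.14].

### API

Orientations are given as [roll, pitch, yaw] about the fixed x, y, z axes, in that order (R = Rz(yaw) Ry(pitch) Rx(roll)).
In Python, from station import r gives the robot as it stands. The module is installed in compiled form; this text tells all that it offers. Calls block until the motion is done:
- r.goto(position, orientation): joint-space move of the TCP to a pose.
- r.line_to(position, rotation=None, velocity=150): straight line of the TCP; rotation=None keeps the orientation; velocity is the mean speed in mm/s.
- r.move_j(angles): joint-space move.
- r.grip(opening, f_grip=None): finger opening in mm; f_grip is the grip in N (None keeps the last); returns when the fingers have stopped.
- r.dwell(seconds).
- r.ik(position, orientation): joint angles nearest the present ones, or None.
- r.camera(name): name is "side" or "top" or "wrist"; returns a dict with "image" (420x560x3 uint8, blue, green, red), "K" (3x3 intrinsics, pixels), "dist_coeffs" ([k1, k2, p1, p2, k3] as OpenCV has them; the pictures are not rectified), "view" (4x4, takes a point from world to camera coordinates). Camera axes: x right, y up, looking along -z (the intrinsics and any distortion apply to the point x, -y, -z); pixel columns grow to the right and rows downward; lengths in mm; the calibration is good to about 2 mm. A picture is of the moment at which its call begins. There is no depth.
A pose or a line that the arm cannot do raises r.IKError and nothing moves.
- r.hand_in(): hands the job in; it is judged then, once.
Readings, each from a call of its own:
- r.read_t(): time.
- r.read_joints(): joint angles.
- r.read_joint_velocities(): joint speeds.
- r.read_effort(): joint torques, N m.
- r.read_tool_pos(): TCP position.
- r.read_eef_rot(): TCP orientation.
- r.read_ft_force(): force on the tool from outside, world axes, zero at the start.
- r.read_wrist_torque(): the same for the moment, N m.
- r.read_finger_gap(): finger opening in mm.
- r.read_gripper_force(): force on a finger pad.
Only numpy, scipy, OpenCV 4.12 (cv2) and the standard library are available. Lean on these libraries where they do the work, as an engineer would, in place of code of your own. Each camera call takes 0.05 s, during which the arm holds its last target. There are 200 camera calls.

### The job

The denture flask lies in its spring clamp with a gap of unknown width between it and the pressure pad: find the thickest of the three spacer plates in the rack that slides all the way down into that gap without being forced, and leave it standing on the clamp bed. Then press the cam lever fully down so that the clamp grips the pack. The other plates must end up back in the rack's slots, and everything else on the bench stays where it is.

Things in the scene. Friction and masses are not known exactly. Their poses are not given: they have to be found in the camera images.
- clamp: grey spring clamp lying on the bench, fixed, a brass denture flask in it. Long axis = its y; origin on the bench top, z up. Bed top 12 mm up. Steel pressure pad (44 mm wide in x, top 60 mm up), its face at y = 0 looking to +y. Tie rods along y at x = +/-46 mm, 31 mm up. Clamp head from y = -43 to -77 mm, hand wheel ends at about y = +160 mm
- clamp_gap (a point): foot of the pad's face, on the bed, at x = y = 0 of the clamp. From here the gap runs to +y up to the flask's flat face (70 mm wide in x, top 67 mm up), which is fixed at a place that differs each time, 10 to 21 mm away. Open at the top; upper edges of pad and flask bevelled 1.5 mm. With the lever up the pad gives way only above 12 N sideways (then 2 N per mm)
- clamp_lever (a joint): cam lever: 0 raised, 0.96 rad fully down, locked. Turns about the clamp's x direction at y = -62 mm, 76 mm up. Raised, it stands 60 degrees above the clamp's -y direction, its tip 160 mm up; down, it lies 5 degrees above it. Needs about 4 N at the grip, stays where left, and moves the pad 5.2 mm towards the flask over its travel; a pack with more play stays loose
- clamp_lever_grip (a point): point on the middle line of the lever's round black grip (18 mm thick), 75 mm from the lever's axis; the lever's tip is 95 mm from the axis. Moves with the lever
- clamp_pad (a joint): how far the pressure pad is pushed back against its spring (m): 0 when it presses on nothing; with the lever down, more than 0 when a pack is gripped
- rack: open wooden rack for the spacers, fixed, 80 x 104 x 28 mm, three slots side by side along its y, each 24 mm wide in y and 72 mm long in x, centred at y = -34, 0, 34 mm; slot floor 4 mm up, walls between the slots 10 mm thick. Any plate may stand in any slot. Origin: centre of the underside, z up
- spacer_9: aluminium spacer plate 9 mm thick (its y), 58 mm wide (its x), 50 mm high; from the middle of its top a 30 mm wide, equally thick tab rises to 95 mm, to hold it by across the 30 mm, 80 mm or more above the underside to keep the fingers clear of the flask; foot bevelled 1.5 mm on both faces; about 104 g. Origin: centre of the underside, z up
- spacer_13: aluminium spacer plate 13 mm thick (its y), 58 mm wide (its x), 50 mm high; from the middle of its top a 30 mm wide, equally thick tab rises to 95 mm, to hold it by across the 30 mm, 80 mm or more above the underside to keep the fingers clear of the flask; foot bevelled 1.5 mm on both faces; about 150 g. Origin: centre of the underside, z up
- spacer_17: aluminium spacer plate 17 mm thick (its y), 58 mm wide (its x), 50 mm high; from the middle of its top a 30 mm wide, equally thick tab rises to 95 mm, to hold it by across the 30 mm, 80 mm or more above the underside to keep the fingers clear of the flask; foot bevelled 1.5 mm on both faces; about 196 g. Origin: centre of the underside, z up
- cast_a: plaster jaw model, 64 x 60 x 30 mm, origin under its base; leave alone
- cast_b: plaster jaw model, 64 x 60 x 30 mm, origin under its base; leave alone
- monomer: brown bottle, 40 mm diameter, 105 mm tall, origin under its centre; leave alone
- bowl: black mixing bowl, 104 mm across, 60 mm tall, origin under its centre; leave alone
- polymer: white jar, 60 mm diameter, 65 mm tall, origin under its centre; leave alone
- wax_knife: wax knife lying on the bench, 165 mm long (its x), 12 mm wide, 10 mm high; leave alone
- brush: small brush lying on the bench, 158 mm long (its x), 10 mm wide, 9 mm high; leave alone
Things that resemble listed ones, but are neither listed nor needed, are in the scene too. What is shaped like the spacer_13 but yellow is not meant.

How it is judged (in metres and radians):
On the way:
1. a spacer plate stands fully down in the gap, with the lever still up (value of joint clamp_lever below 0.15 rad and ((x of spacer_9 in the frame of clamp between -0.012 and 0.012 m and y of spacer_9 in the frame of clamp between 0.002 and 0.02 m and z of spacer_9 in the frame of clamp below 0.0145 m and angle between spacer_9's own z axis and vertical below 0.1 rad) or (x of spacer_13 in the frame of clamp between -0.012 and 0.012 m and y of spacer_13 in the frame of clamp between 0.002 and 0.02 m and z of spacer_13 in the frame of clamp below 0.0145 m and angle between spacer_13's own z axis and vertical below 0.1 rad) or (x of spacer_17 in the frame of clamp between -0.012 and 0.012 m and y of spacer_17 in the frame of clamp between 0.002 and 0.02 m and z of spacer_17 in the frame of clamp below 0.0145 m and angle between spacer_17's own z axis and vertical below 0.1 rad))), for 0.2 s.
At the end, for the whole second after the job is handed in: The thickest plate that fits stands upright (0.1 rad) in the gap, on the bed within 2.5 mm, within 12 mm of the pad's middle; lever within 0.08 rad of fully down, pad spring pushed back 0.2 mm or more; the other plates in the rack's slots (tilt under 0.65 rad); all released, at rest (value of joint clamp_lever above 0.88 rad and value of joint clamp_pad above 0.0002 m and linear speed of each of spacer_9, spacer_13, spacer_17 below 0.02 m/s and ((x of spacer_9 in the frame of clamp between -0.012 and 0.012 m and y of spacer_9 in the frame of clamp between 0.002 and 0.02 m and z of spacer_9 in the frame of clamp below 0.0145 m and angle between spacer_9's own z axis and vertical below 0.1 rad and x of spacer_13 in the frame of rack between -0.012 and 0.012 m and y of spacer_13 in the frame of rack between -0.048 and 0.048 m and z of each of spacer_13, spacer_17 in the frame of rack below 0.012 m and angle between each of spacer_13, spacer_17's own z axis and vertical below 0.65 rad and x of spacer_17 in the frame of rack between -0.012 and 0.012 m and y of spacer_17 in the frame of rack between -0.048 and 0.048 m) or (x of spacer_13 in the frame of clamp between -0.012 and 0.012 m and y of spacer_13 in the frame of clamp between 0.002 and 0.02 m and z of spacer_13 in the frame of clamp below 0.0145 m and angle between spacer_13's own z axis and vertical below 0.1 rad and x of spacer_9 in the frame of rack between -0.012 and 0.012 m and y of spacer_9 in the frame of rack between -0.048 and 0.048 m and z of each of spacer_9, spacer_17 in the frame of rack below 0.012 m and angle between each of spacer_9, spacer_17's own z axis and vertical below 0.65 rad and x of spacer_17 in the frame of rack between -0.012 and 0.012 m and y of spacer_17 in the frame of rack between -0.048 and 0.048 m) or (x of spacer_17 in the frame of clamp between -0.012 and 0.012 m and y of spacer_17 in the frame of clamp between 0.002 and 0.02 m and z of spacer_17 in the frame of clamp below 0.0145 m and angle between spacer_17's own z axis and vertical below 0.1 rad and x of spacer_9 in the frame of rack between -0.012 and 0.012 m and y of spacer_9 in the frame of rack between -0.048 and 0.048 m and z of each of spacer_9, spacer_13 in the frame of rack below 0.012 m and angle between each of spacer_9, spacer_13's own z axis and vertical below 0.65 rad and x of spacer_13 in the frame of rack between -0.012 and 0.012 m and y of spacer_13 in the frame of rack between -0.048 and 0.048 m))); the robot touches nothing.
It fails at once if a plate was forced into the gap: with the lever up, the pad was pushed back more than 1 mm (value of joint clamp_lever below 0.15 rad and value of joint clamp_pad above 0.001 m).
It fails at once if a plaster model, bottle, bowl, jar, knife or brush was moved more than 25 mm (distance of any of cast_a, cast_b, monomer, bowl, polymer, wax_knife, brush from where it was at the start of the episode above 0.025 m).
It fails at once if the bottle was tipped over (angle between monomer's own z axis and vertical above 0.5 rad).
It also fails if it takes over 72 s, if anything falls off the work surface, if the arm or the gripper's body presses on something with over 40 N, if the wrist force passes 120 N, or if a joint passes its speed limit or range.

## Working session

There is one attempt and no reset: what is moved stays moved. The work goes in short steps, each a Python script; the robot and the scene stay as the last script left them, time stands still between calls to the robot, and variables do not carry over. Pictures are saved under pics/ and viewed, at most 10 in all, crops included, and the job is handed in when it is done.

```bash
mkdir -p pics
python3 - <<'E'
from station import r
import cv2,numpy as np,pickle
d={}
for n in("side","top"):
    c=r.camera(n);d[n]=c;cv2.imwrite(f"pics/{n}0.png",cv2.resize(c["image"],(784,588)) if 0 else c["image"])
    print(n,np.round(c["K"],1).tolist(),c["dist_coeffs"],np.round(c["view"],3).tolist())
pickle.dump(d,open("d0.pkl","wb"));print(r.read_t())
E
```

```text
side [[508.0, 0.0, 281.3], [0.0, 508.0, 212.4], [0.0, 0.0, 1.0]] [-0.17572931  0.          0.          0.          0.        ] [[-0.893, -0.45, 0.003, 489.303], [0.283, -0.557, 0.781, -253.477], [-0.35, 0.698, 0.625, -879.669], [0.0, 0.0, 0.0, 1.0]]
top [[398.7, 0.0, 280.0], [0.0, 398.7, 217.0], [0.0, 0.0, 1.0]] [-0.04635211  0.          0.          0.          0.        ] [[-0.018, -0.999, -0.027, 40.021], [0.993, -0.021, 0.116, -548.667], [-0.117, -0.025, 0.993, -859.58], [0.0, 0.0, 0.0, 1.0]]
0.1
```

View pics/top0.png

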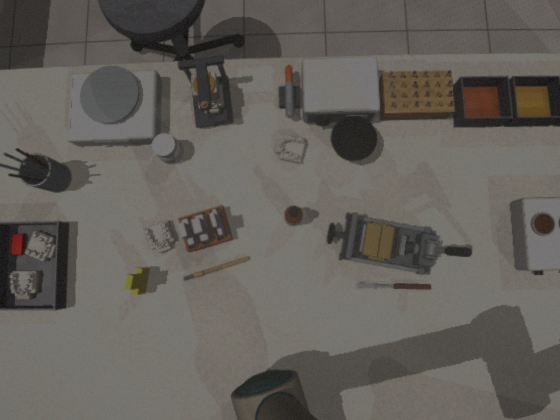

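View pics/side0.png

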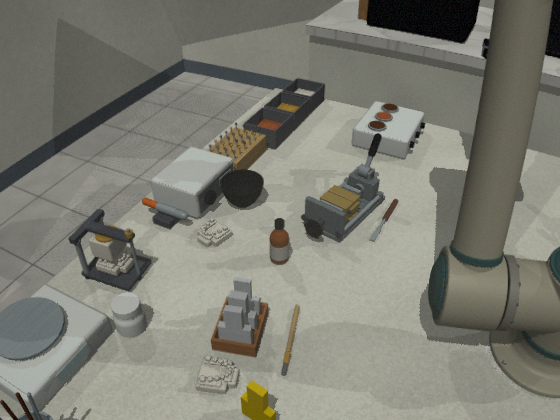

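The top picture shows the rack at about (205,228) with its plates, and the clamp at about (390,243) with the lever to the right (grip at 458,251). The yellow decoy is at (137,280). Next I'll take close wrist views of the clamp and rack.

```bash
cat > h.py <<'E'
from station import r
import cv2,numpy as np,pickle
def ray(c,uv):
    p=cv2.undistortPoints(np.array(uv,float).reshape(-1,1,2),c["K"],np.array(c["dist_coeffs"])).reshape(-1,2)
    V=np.array(c["view"]);R=V[:3,:3];t=V[:3,3]
    d=np.c_[p[:,0],-p[:,1],-np.ones(len(p))]@R
    return -R.T@t,d
def onz(c,uv,z):
    o,d=ray(c,uv);z=np.broadcast_to(np.asarray(z,float),len(d))
    return o+d*((z-o[2])/d[:,2])[:,None]
def proj(c,P):
    P=np.asarray(P,float).reshape(-1,3);V=np.array(c["view"])
    q=P@V[:3,:3].T+V[:3,3];q=q*[1,-1,-1]
    return cv2.projectPoints(q,np.zeros(3),np.zeros(3),c["K"],np.array(c["dist_coeffs"]))[0].reshape(-1,2)
def snap(cam,name):
    c=r.camera(cam);pickle.dump(c,open(name+".pkl","wb"));cv2.imwrite(f"pics/{name}.png",c["image"]);return c
def load(n): return pickle.load(open(n+".pkl","rb"))
E
python3 - <<'E'
from h import *
d=pickle.load(open("d0.pkl","rb"));c=d["top"]
print(onz(c,[(205,228),(390,243),(458,251),(294,215)],[28,40,150,100]).round())
R=r.read_eef_rot();print(R)
p=onz(c,[(390,243)],40)[0]
w=r.camera("wrist");V=np.array(w["view"]);o=-V[:3,:3].T@V[:3,3];print(o,-V[2,:3],r.read_tool_pos(),w["K"])
E
```

```text
[[ 528.  199.   28.]
 [ 486. -211.   40.]
 [ 463. -314.  150.]
 [ 545.   -1.  100.]]
[-3.14002637e+00 -1.64987281e-04  4.04817968e-01]
[ 296.17384981 -497.5060397   383.42858565] [-0.24134806 -0.10253179 -0.96500691] [ 226.36613015 -528.16453469  226.81958441] [[304.35976119   0.         278.29820471]
 [  0.         304.35976119 208.98252151]
 [  0.           0.           1.        ]]
```

Run:
```python
from h import *
r.goto([412,-238,205],[np.pi,0,0]);r.dwell(.2);c=snap("wrist","wc")
r.goto([455,199,200],[np.pi,0,0]);r.dwell(.2);snap("wrist","wr")
print(r.read_t(),r.read_joints())
for n in("wc","wr"):
    c=load(n); im=c["image"];print(im.mean(),c["view"].round(2).tolist())
a=load("wc")["image"];b=load("wr")["image"]
cv2.imwrite("pics/wcg.png",cv2.resize(cv2.convertScaleAbs(a,alpha=1.6),(800,600)))
cv2.imwrite("pics/wrg.png",cv2.resize(cv2.convertScaleAbs(b,alpha=1.6),(800,600)))
```

```text
3.5667 [ 2.70544713e-01  1.76117967e-01  1.71109004e+00 -1.06915152e-04
  1.25438161e+00  1.84279766e+00]
122.23534297052154 [[-0.0, -1.0, 0.0, -237.68], [0.97, -0.0, -0.26, -376.54], [0.26, 0.0, 0.97, -476.6], [0.0, 0.0, 0.0, 1.0]]
113.7405470521542 [[-0.0, -1.0, 0.0, 199.61], [0.97, -0.0, -0.26, -418.83], [0.26, 0.0, 0.97, -483.57], [0.0, 0.0, 0.0, 1.0]]
```

View pics/wcg.png

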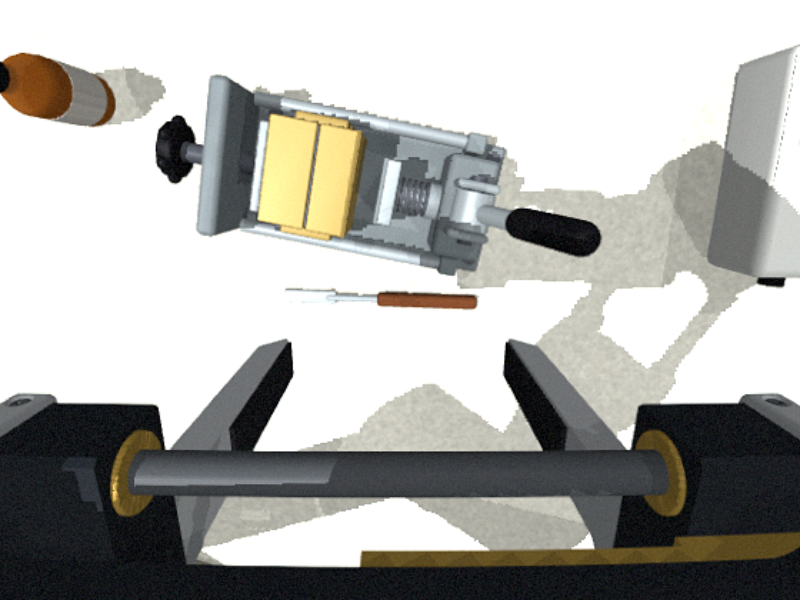

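View pics/wrg.png

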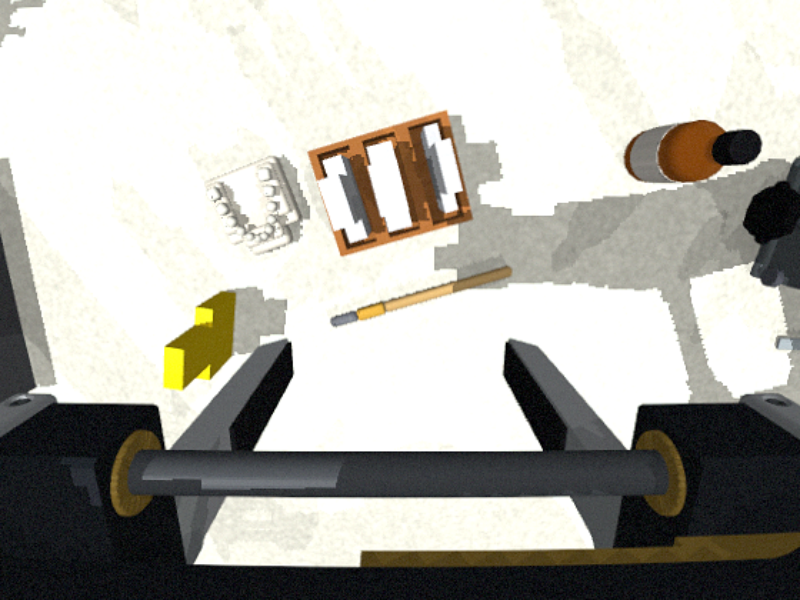

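Wrist views: the pad's face is at about (382,190) and the flask's face edge at about (358,185) in the 800 px picture, so the clamp is yawed by about -0.15. The rack holds three plates, and I still need closer views to tell their thicknesses.

Run:
```python
from h import *
r.goto([430,199,160],[np.pi,0,0]);r.dwell(.2);b=snap("wrist","wr2")
r.goto([420,-215,205],[np.pi,0,0])
r.goto([385,-225,105],[np.pi,0,0]);r.dwell(.2);a=snap("wrist","wc2")
print(r.read_t())
def crop(c,P,n,s,w,h):
    u=proj(c,[P])[0].astype(int);x=max(0,u[0]-w//2);y=max(0,u[1]-h//2)
    im=c["image"][y:y+h,x:x+w];print(n,x,y,s)
    return cv2.resize(im,None,fx=s,fy=s,interpolation=cv2.INTER_CUBIC)
cv2.imwrite("pics/c1.png",crop(a,[480,-235,60],"c",6,130,100))
cv2.imwrite("pics/c2.png",crop(b,[528,199,60],"r",5,160,120))
```

```text
6.425
c 228 49 6
r 199 41 5
```

View pics/c1.png

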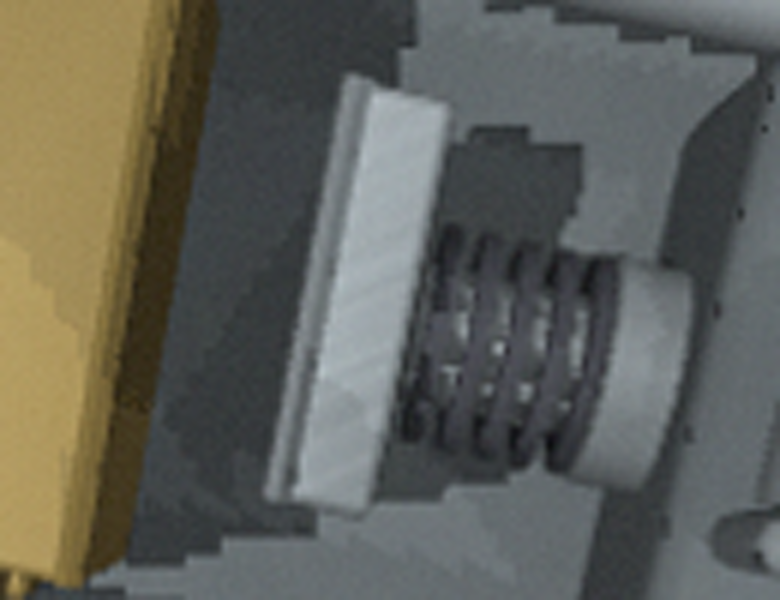

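View pics/c2.png

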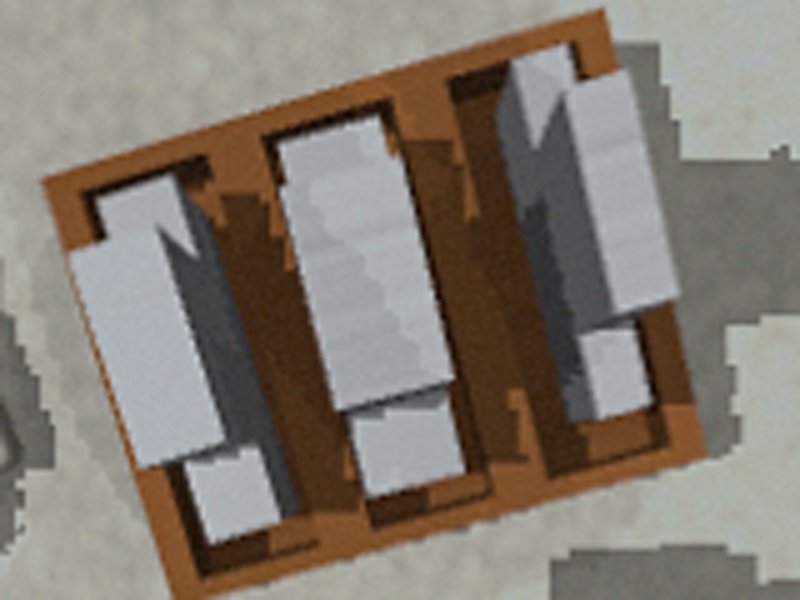

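Run:
```python
from h import *
a=load("wc2")
im=cv2.GaussianBlur(a["image"],(1,1),0)
for v in(66,80,94,108,122): print(v,[tuple(int(k) for k in im[v,u,[0,2]]) for u in range(238,292)])
def P(l,z): l=np.array(l,float);l=(l+.5)/6-.5+[228,49];return onz(a,l,z)
pd=P([(345,75),(268,497)],58.5);print(pd,np.linalg.norm(pd[0]-pd[1]))
e=pd[0]-pd[1];print("yaw",np.arctan2(e[1],e[0]))
```

```text
66 [(91, 163), (89, 164), (87, 163), (86, 160), (91, 161), (88, 162), (87, 160), (87, 162), (85, 160), (88, 162), (84, 160), (83, 158), (70, 139), (62, 134), (51, 107), (44, 96), (61, 124), (36, 77), (30, 65), (30, 66), (30, 66), (25, 53), (28, 55), (20, 50), (54, 62), (70, 62), (63, 60), (67, 60), (65, 58), (60, 55), (71, 64), (68, 60), (71, 63), (67, 61), (66, 59), (62, 56), (66, 59), (62, 56), (65, 60), (70, 63), (68, 61), (60, 53), (61, 56), (60, 54), (62, 54), (67, 58), (95, 87), (138, 128), (134, 124), (119, 108), (123, 112), (152, 141), (186, 171), (183, 169)]
80 [(86, 163), (83, 159), (87, 162), (85, 161), (88, 161), (88, 161), (87, 160), (80, 154), (84, 160), (82, 154), (58, 128), (63, 131), (50, 100), (47, 100), (46, 98), (23, 49), (24, 51), (19, 51), (26, 57), (24, 53), (23, 54), (29, 53), (73, 63), (67, 61), (71, 65), (68, 59), (69, 61), (67, 60), (68, 59), (67, 64), (71, 65), (71, 63), (67, 62), (69, 61), (70, 60), (72, 64), (65, 60), (70, 63), (69, 61), (73, 65), (68, 61), (69, 63), (63, 58), (78, 71), (132, 124), (135, 125), (122, 111), (116, 107), (143, 132), (185, 17
[... 1232 characters left out ...]
, 171), (84, 163), (60, 131), (63, 133), (53, 116), (55, 118), (51, 102), (28, 64), (30, 68), (32, 68), (29, 65), (35, 69), (34, 67), (49, 65), (69, 60), (72, 63), (70, 61), (72, 67), (67, 62), (61, 55), (62, 58), (57, 53), (58, 52), (62, 58), (58, 54), (58, 52), (62, 56), (61, 55), (55, 50), (62, 55), (60, 53), (57, 53), (60, 53), (57, 52), (77, 70), (141, 131), (132, 119), (101, 94), (100, 92), (130, 120), (166, 154), (164, 152), (165, 155), (161, 148), (160, 148), (157, 146), (158, 146), (155, 142), (152, 141), (153, 140), (152, 141), (144, 132), (112, 102)]
[[ 502.87834099 -229.5363005    58.5       ]
 [ 460.09552378 -221.3597977    58.5       ]] 43.55714231128329
yaw -0.1888393357710847
```

Run:
```python
from h import *
a=load("wc2")
v=[66,80,94,108,122]
P=lambda us,z:onz(a,np.c_[us,v],z)[:,:2]
pad=P([284,281.5,278.5,276.2,273.5],58.5)
fu=P([254.8,252.4,249.7,247.2,245.4],65.5)
fl=P([261.5,259.5,256.7,254.6,251.8],12)
al=np.vstack([pad-pad.mean(0),fu-fu.mean(0),fl-fl.mean(0)])
_,_,w=np.linalg.svd(al);d=w[0]*np.sign(w[0][0]);n=np.array([-d[1],d[0]])
print("yaw",np.arctan2(d[1],d[0]),[np.arctan2(*(np.polyfit(q[:,0],q[:,1],1)[0],1)) for q in(pad,fu,fl)])
print("gap",(fu@n).mean()-(pad@n).mean(),(fl@n).mean()-(pad@n).mean())
# rack: corners of top (z28) from c2 crop
b=load("wr2");f=lambda l:(np.array(l,float)+.5)/5-.5+[199,41]
c=onz(b,f([(43,178),(605,8),(708,458),(178,600)]),28);print("rack",c.round(1).tolist(),c.mean(0))
for n_,q in dict(L=[(70,252),(160,226),(222,440),(138,468)],M=[(285,183),(397,160),(453,380),(340,412)],R=[(566,93),(630,68),(678,296),(612,320)]).items():
    t=onz(b,f(q),99);
    print(n_,t.mean(0).round(1),"w",[np.linalg.norm(t[i]-t[(i+1)%4]).round(1) for i in range(4)],"yaw",np.arctan2(*(t[0]-t[3])[[1,0]]),np.arctan2(*(t[1]-t[2])[[1,0]]))
```

```text
yaw -0.19630595900044304 [np.float64(-0.19446537330613411), np.float64(-0.19860797091233648), np.float64(-0.19606101839366744)]
gap 17.31505538967413 17.48657179896378
rack [[552.5, 263.4, 28.0], [580.2, 164.0, 28.0], [503.6, 142.5, 28.0], [477.4, 241.9, 28.0]] [528.40412775 202.97279335  28.        ]
L [519.4 234.7  99. ] w [np.float64(12.8), np.float64(29.3), np.float64(12.5), np.float64(29.9)] yaw 0.27467997007979894 0.2637008408413801
M [527.5 204.1  99. ] w [np.float64(15.4), np.float64(29.6), np.float64(16.3), np.float64(30.8)] yaw 0.23355628610658818 0.2645507325284818
R [539.1 169.9  99. ] w [np.float64(9.0), np.float64(29.9), np.float64(9.5), np.float64(29.8)] yaw 0.23791327908022467 0.25547318041878
```

The gap is about 17.4 mm and the pad face's middle is at about (481,-225). In the rack, left is spacer_13, middle is spacer_17 and right is spacer_9. I'll take the 17 first and try it gently.

Run:
```python
from h import *
yaw=0.265+np.pi/2;O=[np.pi,0,yaw]
r.goto([400,-100,230],O);r.grip(60,30)
r.goto([527.5,204.1,200],O);r.line_to([527.5,204.1,93],velocity=120)
print(r.read_tool_pos(),r.read_eef_rot(),r.read_ft_force())
r.grip(20,40);print(r.read_finger_gap(),r.read_ft_force(),r.read_tool_pos())
r.line_to([527.5,204.1,215],velocity=120);r.dwell(.3)
print(r.read_ft_force(),r.read_wrist_torque(),r.read_finger_gap(),r.read_tool_pos(),r.read_t())
c=snap("wrist","wh");cv2.imwrite("pics/wh2.png",cv2.resize(c["image"],(800,600)))
```

```text
[528.13474944 204.09721401  93.70624242] [3.14007147e+00 2.46890182e-05 1.83551394e+00] [ 0.90149734 -0.54981572  0.31735883]
29.476379941437255 [0.05862002 0.60985895 2.24527936] [527.60878216 204.22054208  93.22747978]
[ 0.97700362 -0.01093381 -1.95021123] [-0.04769344 -0.0409965   0.01663666] 29.68118283875517 [527.35567851 204.05639026 214.54989802] 12.85
```

View pics/wh2.png

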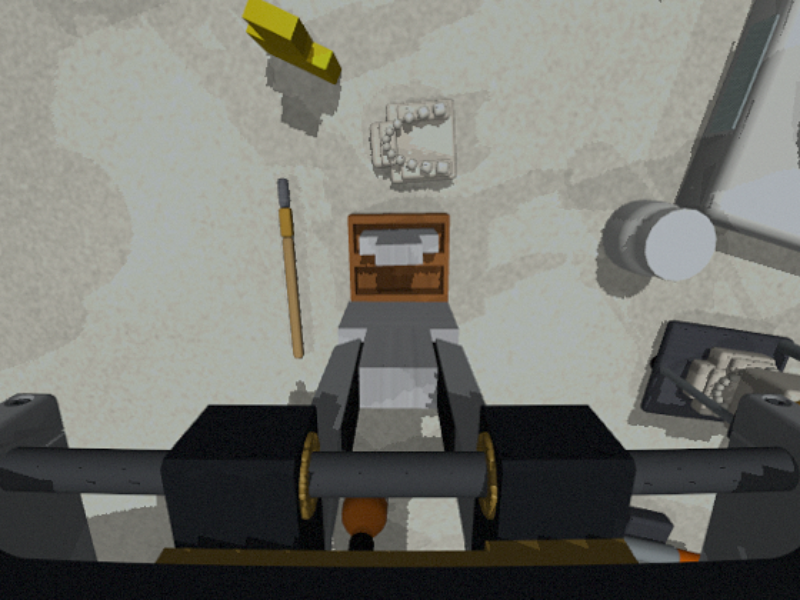

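The picture shows spacer_17 held: the tab's top face spans rows 366–407, its lower shoulder edge is at row 328, and wrist weight agrees (196 g). I'll check its in-hand offset, then go over the gap.

Run:
```python
from h import *
c=load("wh");im=c["image"].astype(int).sum(2)//3
for u in(275,285):print([ (v,int(im[v,u])) for v in list(range(206,236))+list(range(250,262))+list(range(278,292))])
T=np.array([527.4,204.1,214.6]);yaw=1.8355;tx=np.array([np.cos(yaw),np.sin(yaw)])
for v,z in((256,6),(284.7,6),(229.5,-39),(212,-89)):
    p=onz(c,[(280,v)],T[2]+z)[0];print(v,z,(p[:2]-T[:2])@tx)
```

```text
[(206, 66), (207, 79), (208, 79), (209, 81), (210, 78), (211, 86), (212, 86), (213, 87), (214, 87), (215, 84), (216, 84), (217, 86), (218, 87), (219, 85), (220, 85), (221, 89), (222, 88), (223, 86), (224, 86), (225, 89), (226, 87), (227, 89), (228, 87), (229, 85), (230, 87), (231, 87), (232, 86), (233, 86), (234, 87), (235, 85), (250, 85), (251, 86), (252, 85), (253, 84), (254, 88), (255, 79), (256, 80), (257, 124), (258, 149), (259, 145), (260, 147), (261, 144), (278, 145), (279, 144), (280, 157), (281, 160), (282, 156), (283, 157), (284, 162), (285, 141), (286, 117), (287, 107), (288, 106), (289, 107), (290, 108), (291, 107)]
[(206, 66), (207, 82), (208, 80), (209, 80), (210, 78), (211, 82), (212, 83), (213, 85), (214, 86), (215, 85), (216, 86), (217, 87), (218, 86), (219, 88), (220, 86), (221, 90), (222, 85), (223, 86), (224, 85), (225, 90), (226, 87), (227, 89), (228, 86), (229, 85), (230, 87), (231, 89), (232, 88), (233, 86), (234, 86), (235, 85), (250, 87), (251, 84), (252, 87), (253, 85), (254, 86), (255, 82), (256, 82), (257, 111), (258, 134), (259, 137), (260, 136), (261, 144), (278, 159), (279, 156), (280, 161), (281, 160), (282, 158), (283, 161), (284, 162), (285, 143), (286, 114), (287, 102), (288, 104), (289, 104), (290, 104), (291, 106)]
256 6 9.706060890745977
284.7 6 -7.456153575486948
229.5 -39 9.159725207995937
212 -89 7.381797404119229
```

```bash
cat > ins.py <<'E'
from h import *
import sys
y0=-0.196;n=np.array([-np.sin(y0),np.cos(y0)]);dx=np.array([np.cos(y0),np.sin(y0)])
a=load("wc2");v=[66,80,94,108,122]
pad=onz(a,np.c_[[284,281.5,278.5,276.2,273.5],v],58.5)[:,:2]
mid=np.array([481.5,-225.45]);pf=mid+n*((pad.mean(0)-mid)@n)
def F():
    return np.mean([r.read_ft_force() for _ in range(4)],0),np.mean([r.read_wrist_torque() for _ in range(4)],0)
def insert(s0,th,zb=101.2,off=0.0):
    """s0: y in clamp of the plate centre"""
    O=[np.pi,0,y0+np.pi/2];yaw=y0
    P=lambda s,z:[*(pf+n*s),z]
    s=s0-off
    r.goto(P(s,215),O);r.line_to(P(s,162),velocity=100);r.dwell(.2)
    f0,t0=F();z=160.;bad=0;zs=zb
    while z>zs-.3 and r.read_t()<45:
        r.line_to(P(s,z),velocity=40)
        f,t=F();f=f-f0;t=t-t0;fn=f[:2]@n;fx=f[:2]@dx
        if f[2]>3 or abs(fn)>2.5:
            print(f"z {z:.1f} s {s:.2f} fz {f[2]:.1f} fn {fn:.1f} fx {fx:.1f} tz {t[2]:.2f} tx {t[:2]@dx:.2f}")
            if z<zs+1.5 and f[2]>3: print("bottom");return s,z,True
            bad+=1
            if bad>14: return s,z,False
            s+=.25*np.sign(fn) if abs(fn)>.8 else 0
            if f[2]>5: z+=.7
        else: z-=1.5 if z>zs+2 else .4
    return s,z,z<zs+1
E
python3 - <<'E'
from ins import *
print(pf,mid)
print(insert(8.7,17,off=0.3));print(r.read_tool_pos(),r.read_ft_force(),r.read_t())
E
```

```text
[ 481.54258892 -225.23549922] [ 481.5  -225.45]
z 101.0 s 8.40 fz 3.9 fn 1.8 fx 0.3 tz -0.03 tx 0.49
bottom
(8.399999999999999, 100.99999999999997, True)
[ 483.20822398 -216.99537414  101.22414607] [-0.11961457  2.17609638  1.42742052] 26.3417
```

The 17 mm plate went to the bed with almost no side force. Releasing it and pressing the lever along its arc.

Run:
```python
from ins import *
O=[np.pi,0,y0+np.pi/2]
p=r.read_tool_pos();r.grip(62,20);print(r.read_ft_force(),r.read_finger_gap())
P=[*(pf+n*8.4)];r.line_to([*P,240],velocity=200)
r.grip(0,20)
def tip(deg):
    q=np.radians(deg);y=-62-75*np.cos(q)+9*np.sin(q)+8;z=76+75*np.sin(q)+9*np.cos(q)
    return [*(pf+n*y),z+22]
s=tip(70);r.goto([s[0],s[1],240],O)
snap("wrist","wf")
r.line_to(s,velocity=120);f0,_=F();print(r.read_t(),f0)
for d in list(range(66,4,-4))+[4,2.5,1,-1,-3]:
    r.line_to(tip(d),velocity=70);f=F()[0]-f0
    print(d,f.round(1),end=" ")
    if f[2]>45 or np.linalg.norm(f)>60: print("stop");break
print(r.read_tool_pos(),r.read_t())
```

```text
[ 0.31272306  0.36949382 -0.40835391] 61.83203394360387
30.0667 [ 0.43103141 -0.85331125  0.64946425]
66 [-0.9  1.  -0.9] 62 [-1.7  1.3 -0.6] 58 [-0.4  1.8 -0.8] 54 [0.7 2.6 0.8] 50 [0.6 2.9 0.3] 46 [-0.6  2.6 -0.3] 42 [0.  2.7 0.8] 38 [-0.3  1.8  0.5] 34 [ 0.8  2.3 -0.9] 30 [-0.2  1.7  1.3] 26 [ 1.3  2.  -0. ] 22 [-0.4  2.   0.2] 18 [-0.5  2.2 -0.2] 14 [-0.   0.9  1.2] 10 [-1.2  0.9 -0.7] 6 [ 0.9  1.1 -0.1] 4 [-1.   3.2  6.6] 2.5 [-3.7  5.6 16.4] 1 [-5.   7.  25.1] -1 [-7.8 11.1 37.5] -3 [-10.7  13.7  50.3] stop
[ 456.75652858 -351.24612663  112.17882589] 35.3167
```

Run:
```python
from ins import *
O=[np.pi,0,y0+np.pi/2]
p=r.read_tool_pos();r.line_to([p[0],p[1],240],velocity=200)
r.goto([385,-235,230],[np.pi,0,0]);r.dwell(.3)
c=snap("wrist","we");s=snap("side","se");print(r.read_t())
u=proj(c,[[475,-255,60]])[0].astype(int);x,y=max(0,u[0]-100),max(0,u[1]-75)
A=cv2.resize(c["image"][y:y+150,x:x+200],(800,600),interpolation=cv2.INTER_CUBIC)
u=proj(s,[[475,-255,60]])[0].astype(int)
B=cv2.resize(s["image"][u[1]-60:u[1]+60,u[0]-80:u[0]+80],(400,300),interpolation=cv2.INTER_CUBIC)
cv2.imwrite("pics/e1.png",np.hstack([cv2.resize(A,(400,300)),B]))
```

```text
37.85
```

View pics/e1.png

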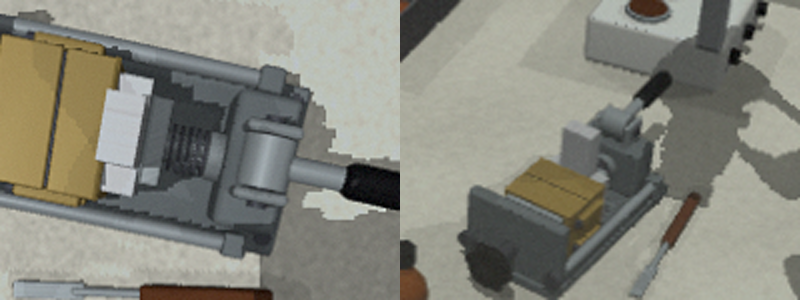

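The picture shows the plate's tab standing between flask and pad (at about 122,130) and the lever lying out to the right (grip at 370,185). I'll check the lever angle numerically.

Run:
```python
from ins import *
c=load("we");s=load("se")
def pt(rad,deg):
    q=np.radians(deg);return [*(pf+n*(-62-rad*np.cos(q))),76+rad*np.sin(q)]
for nm,k in(("we",c),("se",s)):
    for d in(5,10,15,60):print(nm,d,proj(k,[pt(95,d),pt(75,d)]).round(1).tolist())
    u=proj(k,[pt(75,5)])[0].astype(int);g=k["image"].max(2)
    m=(g<45).astype(np.uint8);nb,l,st,ce=cv2.connectedComponentsWithStats(m)
    for i in range(1,nb):
        if st[i,4]>40 and np.hypot(*(ce[i]-u))<50:print("blob",st[i],ce[i])
f=onz(c,[(0,0)],0)
```

```text
we 5 [[425.6, 137.8], [405.6, 133.5]]
we 10 [[428.6, 137.9], [407.5, 133.5]]
we 15 [[430.9, 137.8], [408.9, 133.4]]
we 60 [[412.1, 128.3], [390.7, 125.5]]
blob [368 119  59  27 990] [397.26767677 132.32828283]
se 5 [[384.9, 151.6], [380.9, 155.5]]
se 10 [[385.1, 148.9], [381.1, 153.4]]
se 15 [[385.1, 146.4], [381.1, 151.4]]
se 60 [[379.1, 132.9], [376.2, 141.0]]
blob [372 151  15  14  91] [379.35164835 156.69230769]
```

```bash
python3 -c "
from station import r
print(r.hand_in())"
```

```text
the job is handed in; nothing more can be done
None
```

Job handed in: spacer_17 slid fully down into the roughly 17.4 mm gap without force and stands on the clamp bed, and the lever is against its stop (about 5° in the pictures). The pad's grip has no direct reading. I never touched the other two plates in the rack.

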